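# Free the child-safety latch of the firelighter cupboard

### The arm

A 7-joint arm with a two-finger parallel gripper is mounted at the origin on the work surface. World frame = base frame: x ahead of the robot, y to its left, z up, the work surface at z = 0. Lengths are in mm, angles in degrees, forces in N, time in s.
With the tool pointing down it reaches from about 425 to 875 mm from the base axis. Payload 4.7 kg.
Tool frame: the origin (TCP) lies at the very end of the fingers, on their centre line; the grasp point (between the pads) lies 19 mm behind it; z points along the fingers, y is the line along which they close (so a half turn about z gives the same grasp; the last joint's range is limited). The gripper opens to 87 mm and grips with 3 to 60 N. Pads are 19 mm wide; open, the fingers measure 117 mm over their backs; the gripper's body (75 mm by 190 mm) begins 51 mm behind the grasp point.
Start: joints at [-67.775, 18.392, -4.016, 83.108, 1.295, 78.541, -3.26], TCP at [237.379, 605.125, 222.587] pointing down, gripper open.
Joint ranges: [-163.93, 163.93], [-17.29, 119.83], [-79.2, 71.16], [3.27, 140.29], [-89.18, 269.18], [5.43, 117.66], [-154.24, 154.24]. Speed limits (degrees/s): [147.25, 147.25, 180, 180, 180, 180, 180].

### API

Orientations are given as a 3x3 rotation matrix whose columns are the frame's x, y, z axes.
In Python, from bench import robot gives the robot as it stands. The module is installed in compiled form; this text tells all that it offers.
- The arm moves only by the tool jog_arm, never from a script. Its argument "targets" is a list of rows, each a list of 3 entries, a list of its own where there are three numbers: the turn, a rotation vector about the tool's x, y, z in degrees, then the shift along the tool's x, y, z in mm, then the opening, from 0 (shut) to 1 (fully open). A call has 1 to 20 rows; each row shifts and turns the commanded pose from where the row before left it, along the tool's axes as they then stand; what a row does not reach is not made up. A row lasts 1/12 s, in which the tool goes at most 41.7 mm and 7.16 degrees, less where a joint would pass 70% of its speed; a pose out of reach is approached as far as the arm can. A call is refused whole if a number of a shift passes 41.7 or a number of a turn 7.16, either way. A call with a gripper value outside its range is refused whole. The fingers move at their own pace and stop on an object; "grip_force" is the grip in N (left out, the last holds). Time passes only in rows, so rows that do not move let the fingers close. It gives the time, the measured TCP pose, the force, the opening and the grip force at its end, in the units of the state.
- robot.get_obs(): the state, without advancing time (a new reading comes with each control period).
- robot.capture(name): name is "scene" or "side" or "wrist"; returns (picture, depth): 400x640x3 uint8, red, green, blue; 400x640 float32, mm along the optical axis (not along the pixel's ray), 0 where there is no reading.
- robot.get_calibration(name): a dict with "fx", "fy", "cx", "cy" (pixels), "xyz" and "rotation" of the camera in the world. Camera axes: x right, y down, z forward; pixel columns grow to the right and rows downward; lengths in mm; the calibration is good to about 2 mm. The wrist camera is an equidistant fisheye: a pixel r from the principal point sees the ray r / f radians off the axis. A picture is of the moment at which its call begins: read the wrist's pose just before it. get_calibration takes no time and is no camera call; for the wrist camera it gives the pose at the moment of the call.
- robot.sign_off(): hands the job in; it is judged then, once.
The state is a dict: "time_s": time; "joints": joint angles; "joint_velocities": joint speeds; "tau": joint torques, N m; "ee_pos": TCP position; "orientation": TCP orientation; "ft_force": force on the tool from outside, world axes, zero at the start; "torque": the same for the moment, N m; "finger_gap": finger opening in mm; "finger_force": force on a finger pad.
Only numpy, scipy, OpenCV 4.12 (cv2) and the standard library are available. Lean on these libraries where they do the work, as an engineer would, in place of code of your own. Each camera call takes 0.05 s, during which the arm holds its last target. There are 200 camera calls.

### The job

The firelighter cupboard on the barbecue ledge is standing ajar, held by its child-safety latch. Reach down through the gap behind the top of the door, press the latch's sprung hook down so that it clears its keeper, and swing the door wide open, about square to the cupboard, leaving it standing open. Do not shift the jar, the thermometer, the scoop or the tray.

Things in the scene. Friction and masses are not known exactly. Their poses are not given: they have to be found in the camera images.
- cupboard: Charcoal steel cupboard fixed on the ledge, 260 mm wide (its y), 200 mm deep (x), 220 mm high, panels 6 mm. Origin: centre of its underside, on the ledge; z up. Its front is the plane x = -100 mm of its own frame and looks to its own -x; in the world that is to the robot's right and a little away from it (its yaw is 1.6 to 2.05). Its top ends flush with the front.
- door_hinge (a point): Point on the door's vertical hinge axis at the height of the cupboard's top, 220 mm above the ledge: x = -107 mm, y = +125 mm in the cupboard's frame, at the front corner nearer the robot. Axes as the cupboard's.
- door_edge (a point): Middle of the top of the door's free edge, 255 mm from the hinge axis, 218 mm above the ledge. The door is a flat panel 14 mm thick, 18 to 218 mm above the ledge; the hinge axis is in the middle of its thickness. Axes as the door's: x back towards the cupboard, y towards the hinge. A bow handle stands 40 mm off its outer face.
- cupboard_door (a joint): Opening angle of the door, rad: 0 shut, grows as the free edge swings out (clockwise from above), stop at 1.9. Starts ajar, 0.18 to 0.215; at about 0.225 the hook meets the keeper and holds it. Gap behind the door at the latch: about 200 mm x sin(angle), 36 to 43 mm at the start. Friction about 0.06 N m; it stays where it is left.
- press_pad (a point): Middle of the crest of the red thumb pad on the hook: 200 mm from the hinge along the door, 19 mm behind the door's back face, 201 mm above the ledge with the hook up (19 mm below the cupboard's top). Pad 36 mm along the door, 24 mm across. The point moves with hook and door; x axis points back into the cupboard, y along the door to the hinge.
- latch_hook (a joint): Downward swing of the white sprung hook, rad: 0 up (at rest), stop 0.4. It clears the keeper above about 0.18 (pad 5 mm lower); 0.25 to 0.3 (7 to 8 mm) is sure. Spring: at the pad 3 N to start, 9 to 12 N fully down. Keep it down until the door is at 0.40 or more, where the hook has left the keeper; let go, it springs up again.
- keeper (a point): Steel keeper rod inside the cupboard, 8 mm diameter, 74 mm long along the cupboard's y, close below its top panel. The point is the middle of the rod: 39 mm behind the cupboard's front, 197 mm above the ledge. The hook's barb catches on its inner side.
- jar: Blue lidded ceramic jar with a knob, 100 mm diameter, 146 mm high, 0.7 kg, behind the cupboard. Origin at the centre of its underside. To be left alone.
- thermometer: Stainless dial thermometer lying on the ledge: dial 64 mm diameter, 14 mm high, with a probe reaching 140 mm from the dial's centre along its own x. Origin under the dial's centre. To be left alone.
- scoop: Green plastic scoop, 190 mm long, 65 mm wide, 40 mm high; pan towards its own +x, handle towards -x. It lies in the tray. Origin on its underside near the middle of its length. To be left alone.
- tray: Aluminium tray 250 x 180 mm, 30 mm high. Origin at the centre of its underside. To be left alone.

How it is judged (in metres and radians):
On the way:
1. the hook is pressed down clear of the keeper while the door is still ajar at the latch (value of joint latch_hook above 0.15 rad and value of joint cupboard_door below 0.3 rad).
At the end, for the whole second after the job is handed in: The door stands open by more than 1.2 rad (69 degrees) and at rest, the hook sprung back up (under 0.05 rad), and no bystander has moved more than 30 mm or been tipped (value of joint cupboard_door above 1.2 rad and velocity of joint cupboard_door between -0.05 and 0.05 rad/s and value of joint latch_hook below 0.05 rad); the robot touches nothing.
It fails at once if the jar is shifted more than 30 mm or tipped (distance of jar from where it was at the start of the episode above 0.03 m or angle between jar's own z axis and vertical above 0.3 rad).
It fails at once if the thermometer, the scoop or the tray is shifted more than 30 mm (distance of any of thermometer, scoop, tray from where it was at the start of the episode above 0.03 m).
It also fails if it takes over 51 s, if anything falls off the work surface, if the arm or the gripper's body presses on something with over 40 N, if the wrist force passes 120 N, or if a joint passes its speed limit or range.

## Working session

There is one attempt and no reset: what is moved stays moved. The work goes in short steps, Python scripts to look and compute and a tool call to move; the robot and the scene stay as the last step left them, time stands still between calls to the robot, and variables do not carry over. Pictures are saved under pics/ and viewed, at most 10 in all, crops included, and the job is handed in when it is done.

Besides the shell and the picture viewer there is one more tool, called after "Request:" as a command line: name --argument value ..., lists and objects as JSON in quotes. jog_arm: Moves the arm, as the interface text tells. Its arguments: {"type":"object","properties":{"targets":{"type":"array","items":{"type":"array"}},"grip_force":{"type":"number"}},"required":["targets"]}

```bash
mkdir -p pics; cat > h.py <<'E'
import numpy as np, cv2
from bench import robot
def snap(n,f):
    c=robot.get_calibration(n); p,d=robot.capture(n)
    cv2.imwrite(f'pics/{f}.png',p[:,:,::-1]); np.savez(f'pics/{f}.npz',p=p,d=d,**{k:np.array(v) for k,v in c.items()})
    return p,d,c
def cloud(d,c):
    v,u=np.mgrid[:400,:640]
    P=np.stack([(u-c['cx'])/c['fx']*d,(v-c['cy'])/c['fy']*d,d],-1)
    return P@np.array(c['rotation']).T+np.array(c['xyz'])
E
python3 - <<'E'
from h import *
a=snap('scene','s0');b=snap('side','d0')
for x in(a,b):print({k:np.round(v,2).tolist() for k,v in x[2].items()})
o=robot.get_obs();print(o['time_s'],np.round(o['ee_pos'],1),np.round(o['orientation'],3).tolist(),o['finger_gap'],o['ft_force'])
E
```

```text
{'fx': 383.39, 'fy': 383.39, 'cx': 314.46, 'cy': 200.17, 'xyz': [1487.22, -403.36, 824.35], 'rotation': [[0.42, 0.51, -0.75], [0.91, -0.24, 0.34], [-0.01, -0.82, -0.57]]}
{'fx': 496.25, 'fy': 496.25, 'cx': 323.51, 'cy': 204.48, 'xyz': [-236.75, -876.25, 1431.54], 'rotation': [[0.72, -0.5, 0.48], [-0.69, -0.53, 0.5], [0.01, -0.69, -0.72]]}
0.1 [237.2 604.6 221.5] [[-0.931, 0.365, -0.001], [0.365, 0.931, -0.002], [-0.0, -0.002, -1.0]] 86.90685517252419 [ 0.09072796 -0.1418327  -0.44299956]
```

View pics/s0.png

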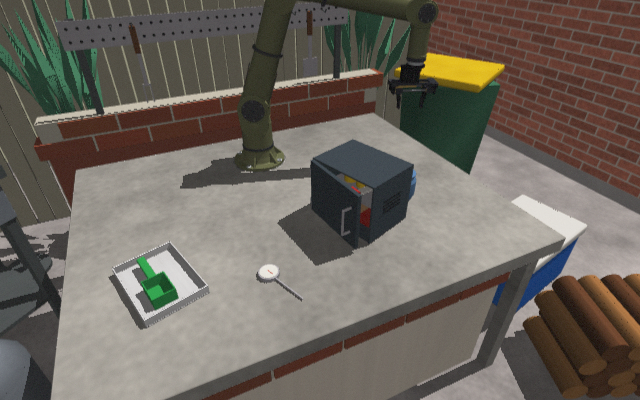

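View pics/d0.png

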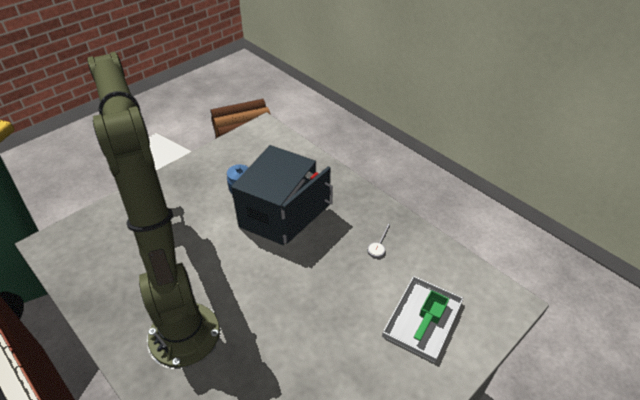

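The scene view shows the cupboard top at about (315–412, 142–188), with the door ajar and the red pad near (353,183). The side view shows the top at (235–318, 147–205) and the door edge near (328,170). The arm is clear of both. Next I measure the top and the door from the depth clouds.

```bash
python3 - <<'E'
from h import *
M=np.zeros((500,640,3),np.uint8)
allp=[]
for f in('s0','d0'):
    z=np.load(f'pics/{f}.npz');P=cloud(z['d'],z);m=(z['d']>0)&(P[...,0]>350)&(P[...,0]<950)&(P[...,1]>-200)&(P[...,1]<350)
    m2=m&(P[...,2]>200)&(P[...,2]<235)
    Q=P[m2];C=z['p'][m2]; red=(C[:,0]>110)&(C[:,1]<60)
    print(f,len(Q),Q[:,2].min(),np.median(Q[:,2]),Q[:,2].max(),'red',Q[red].round(0).tolist()[:12])
    T=Q[Q[:,2]>np.median(Q[:,2])-6]
    n,l,s,_=cv2.connectedComponentsWithStats(m2.astype(np.uint8));print(s[:, :].tolist())
    i=1+s[1:,4].argmax();T=P[l==i]
    r=cv2.minAreaRect(T[:,:2].astype(np.float32));print(r,cv2.boxPoints(r).round(0).tolist())
    for p,c in zip(Q,C):
        cv2.circle(M,(int((p[0]-450)*1.6),int((250-p[1])*1.2+20)),2,(0,0,255) if c[0]>110 and c[1]<60 else ((200,200,0) if f=='s0' else (0,200,200)),-1)
cv2.imwrite('pics/map.png',M)
E
```

```text
s0 3127 200.028353401191 218.4791626398644 223.01234915234545 red [[654.0, 98.0, 202.0], [657.0, 100.0, 200.0], [660.0, 102.0, 201.0], [665.0, 99.0, 201.0], [665.0, 103.0, 200.0], [672.0, 105.0, 200.0]]
[[0, 0, 640, 400, 252873], [311, 140, 103, 62, 3126], [357, 190, 1, 1, 1]]
((563.8250732421875, 161.77188110351562), (264.9088439941406, 267.363037109375), 19.02423858642578) [[395.0, 245.0], [482.0, -8.0], [733.0, 79.0], [645.0, 331.0]]
d0 3375 200.02294080698698 220.56886899837696 231.15822787366233 red [[673.0, 107.0, 201.0], [668.0, 101.0, 203.0], [672.0, 101.0, 201.0], [657.0, 100.0, 205.0], [665.0, 98.0, 201.0], [654.0, 103.0, 201.0], [657.0, 101.0, 200.0], [655.0, 93.0, 206.0]]
[[0, 0, 640, 400, 252625], [231, 145, 100, 65, 3375]]
((560.3555297851562, 163.371337890625), (272.23602294921875, 266.32843017578125), 17.955856323242188) [[390.0, 248.0], [472.0, -5.0], [731.0, 79.0], [649.0, 332.0]]
```

View pics/map.png

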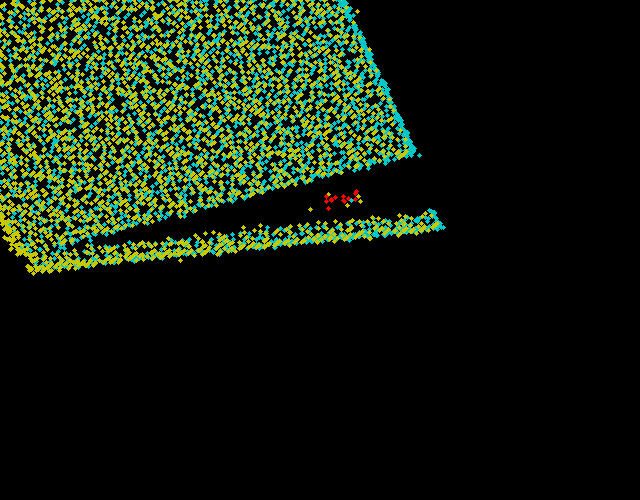

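The map shows the gap clearly, with the red pad around map (325–360, 190–210), the front edge of the top above it and the door strip below. I'll fit both.

```bash
python3 - <<'E'
from h import *
from scipy.optimize import minimize
Q=[];R=[]
for f in('s0','d0'):
    z=np.load(f'pics/{f}.npz');P=cloud(z['d'],z);m=(z['d']>0)&(P[...,0]>350)&(P[...,0]<950)&(P[...,1]>-200)&(P[...,1]<350)&(P[...,2]>200)&(P[...,2]<235)
    C=z['p'][m].astype(int);r=(C[:,0]>110)&(C[:,1]<60);q=P[m];R.append(q[r]);Q.append(q[~r&(q[:,2]>212)])
Q=np.vstack(Q)[:,:2];R=np.vstack(R);print('redmean',R.mean(0),len(Q))
def rect(p,x0,x1,y0,y1): # signed dist
    dx=np.maximum(x0-p[:,0],p[:,0]-x1);dy=np.maximum(y0-p[:,1],p[:,1]-y1);return np.maximum(dx,dy)
def rot(a):return np.array([[np.cos(a),-np.sin(a)],[np.sin(a),np.cos(a)]])
g=np.stack(np.meshgrid(np.arange(380,760,1.),np.arange(-20,345,1.)),-1).reshape(-1,2)
# fill grid occupancy
M=np.zeros((365,380),np.uint8)
for p in Q:
    i,j=int(round(p[1]+20)),int(round(p[0]-380))
    if 0<=i<365 and 0<=j<380:M[i,j]=1
M=cv2.morphologyEx(M,cv2.MORPH_CLOSE,cv2.getStructuringElement(cv2.MORPH_ELLIPSE,(13,13)))
occ=M.reshape(-1).astype(float)
def model(t,p):
    A=rot(t[2]);c=(p-t[:2])@A
    a=rect(c,-100,100,-130,130)
    # door: hinge (-107,125); free edge swings to -x, clockwise from above => angle -th
    D=rot(-t[3]);d=(c-[-107,125])@D
    b=rect(d,-7,7,-255,0)
    return np.minimum(a,b)
def cost(t):
    s=1/(1+np.exp(np.clip(model(t,g)/1.5,-30,30)));return np.mean((s-occ)**2)
best=min((minimize(cost,[560,175,y,th],method='Nelder-Mead',options=dict(initial_simplex=None,maxiter=600)) for y in(1.85,1.95) for th in(.19,.21)),key=lambda r:r.fun)
t=best.x;print(best.fun*len(g),t)
A=rot(t[2]);D=A@rot(-t[3])
h=t[:2]+A@[-107,125]
print('hinge',h,'edge',h+D@[0,-255],'pad',h+D@[26,-200],'gapdir x',D[:,0],'doordir y',D[:,1],'keeper',t[:2]+A@[-61,0])
np.savez('fit.npz',t=t,h=h,D=D)
E
```

```text
redmean [662.4215315  100.81060029 201.661801  ] 5940
1397.916793113216 [5.52447553e+02 1.90867990e+02 1.90362361e+00 2.02367504e-01]
hinge [469.26591332  48.90033549] edge [722.09897083  82.07329177] pad [664.18400995 100.69739726] gapdir x [-0.13009002  0.99150219] doordir y [-0.99150219 -0.13009002] keeper [572.3772568 133.215523 ]
```

The fit gives the pad at (664,101), which agrees with the mean of the red pixels at (662,101,202). The door angle is 0.20 and the yaw 1.90. I'll lift, go above the pad with the fingers shut, then turn the tool's x axis across the gap.

Request:
jog_arm --targets '[[[0,0,0],[0,0,-33],0],[[0,0,0],[0,0,-33],0],[[0,0,0],[0,0,-33],0],[[0,0,0],[-34,-18.5,0],0],[[0,0,0],[-34,-18.5,0],0],[[0,0,0],[-34,-18.5,0],0],[[0,0,0],[-34,-18.5,0],0],[[0,0,0],[-34,-18.5,0],0],[[0,0,0],[-34,-18.5,0],0],[[0,0,0],[-34,-18.5,0],0],[[0,0,0],[-34,-18.5,0],0],[[0,0,0],[-34,-18.5,0],0],[[0,0,0],[-34,-18.5,0],0],[[0,0,0],[-34,-18.5,0],0],[[0,0,0],[-34,-18.5,0],0],[[0,0,0],[-34,-18.5,0],0],[[0,0,0],[-34,-18.5,0],0],[[0,0,0],[-34,-18.5,0],0],[[0,0,0],[-34,-18.5,0],0],[[0,0,0],[-34,-18.5,0],0]]' --grip_force 10

```text
time_s: 1.77
ee_pos: [661.3, 99.9, 321.2]
orientation: [[-0.931, 0.365, -0.001], [0.365, 0.931, 0.0], [0.001, -0.0, -1.0]]
ft_force: [-0.1, -0.3, 0.6]
finger_gap: 0.3
finger_force: 0.0
```

Request:
jog_arm --targets '[[[0,0,6.8],[0,0,0],0],[[0,0,6.8],[0,0,0],0],[[0,0,6.8],[0,0,0],0],[[0,0,6.8],[0,0,0],0],[[0,0,6.8],[0,0,0],0],[[0,0,6.8],[0,0,0],0],[[0,0,6.8],[0,0,0],0],[[0,0,6.8],[0,0,0],0],[[0,0,6.8],[0,0,0],0],[[0,0,0],[0,0,0],0],[[0,0,0],[0,0,0],0],[[0,0,0],[0,0,0],0]]'

```text
time_s: 2.77
ee_pos: [660.5, 101.4, 321.2]
orientation: [[-0.132, 0.991, -0.001], [0.991, 0.132, -0.0], [-0.0, -0.001, -1.0]]
ft_force: [-0.3, -0.5, 0.8]
finger_gap: 0.4
finger_force: 0.0
```

```bash
cat > st.py <<'E'
from h import *
f=np.load('fit.npz')
def st():
    o=robot.get_obs();R=np.array(o['orientation']);p=np.array(o['ee_pos'])
    r=p[:2]-f['h'];a=f['D'].T@r
    print('t',round(o['time_s'],2),'tcp',p.round(1),'yaw x',np.degrees(np.arctan2(R[1,0],R[0,0])).round(1),'z',R[:,2].round(3),'door frame (initial)',a.round(1),'F',np.round(o['ft_force'],1),'gap',round(o['finger_gap'],1))
    print('joints',np.round(o['joints'],0))
    t=np.append(f['h']+f['D']@[24,-200],0);print('to pad in tool',(R.T@(t-p))[:2].round(1))
    return o
E
python3 - <<'E'
from st import *
st()
p,d,c=snap('wrist','w1')
print(c['fx'],c['cx'],c['cy'],np.round(c['xyz'],1))
E
```

```text
t 2.77 tcp [660.5 101.4 321.2] yaw x 97.6 z [-0.001 -0.    -1.   ] door frame (initial) [  27.2 -196.4] F [-0.3 -0.5  0.8] gap 0.4
joints [-32.  21.  29.  72. -10.  90.   3.]
to pad in tool [-3.2  3.7]
309.70691628693146 322.57646858528506 197.2176070446806 [651.6 168.9 484. ]
```

View pics/w1.png

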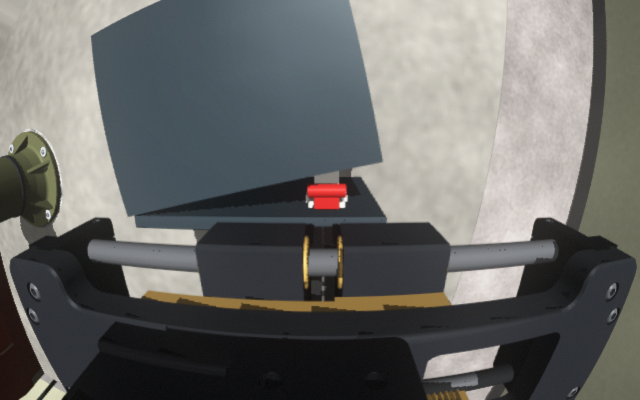

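The wrist view shows the red pad at (327,196), in the gap between the top's front edge and the door strip (row about 220). I'll measure it from this image.

```bash
python3 - <<'E'
from st import *
z=np.load('pics/w1.npz');C=z['p'].astype(int)
m=(C[...,0]>150)&(C[...,1]<60)&(z['d']>0)
v,u=np.nonzero(m);dx,dy=(u-z['cx'])/z['fx'],(v-z['cy'])/z['fy'];r=np.hypot(dx,dy);s=np.tan(r)/np.maximum(r,1e-6)
d=z['d'][m];P=np.stack([dx*s*d,dy*s*d,d],-1)@z['rotation'].T+z['xyz']
dd=(P[:,:2]-f['h'])@f['D']
k=P[:,2]>198
print(np.median(P[k],0).round(1),'doorframe pctl',np.percentile(dd[k],[3,50,97],axis=0).round(1),P[:,2].min(),P[:,2].max())
E
```

```text
[664.7  97.1 199.3] doorframe pctl [[  11.  -214.8]
 [  22.8 -199.8]
 [  33.5 -184.6]] 109.37036762919348 202.82879650064052
```

The pad is where it was fitted to be, within 3 mm. I'll aim for x = 21 and y = -200 in the door's frame, go down to just above the pad, then press.

Request:
jog_arm --targets '[[[0,0,0],[-6,3.7,0],0],[[0,0,0],[0,0,20],0],[[0,0,0],[0,0,20],0],[[0,0,0],[0,0,20],0],[[0,0,0],[0,0,20],0],[[0,0,0],[0,0,14],0],[[0,0,0],[0,0,8],0],[[0,0,0],[0,0,4],0],[[0,0,0],[0,0,2],0],[[0,0,0],[0,0,0],0],[[0,0,0],[0,0,0],0]]'

```text
time_s: 3.73
ee_pos: [665.7, 95.7, 214.7]
orientation: [[-0.129, 0.992, 0.002], [0.992, 0.129, 0.0], [0.0, 0.002, -1.0]]
ft_force: [-1.0, -0.2, -0.5]
finger_gap: 0.5
finger_force: 0.0
```

Request:
jog_arm --targets '[[[0,0,0],[0,0,3],0],[[0,0,0],[0,0,3],0],[[0,0,0],[0,0,3],0],[[0,0,0],[0,0,3],0],[[0,0,0],[0,0,2],0],[[0,0,0],[0,0,2],0],[[0,0,0],[0,0,2],0],[[0,0,0],[0,0,0],0],[[0,0,0],[0,0,0],0]]'

```text
time_s: 4.48
ee_pos: [665.5, 95.7, 196.5]
orientation: [[-0.128, 0.992, 0.001], [0.992, 0.128, 0.0], [0.0, 0.001, -1.0]]
ft_force: [-1.1, -0.2, 5.1]
finger_gap: 0.4
finger_force: 2.6
```

```bash
python3 - <<'E'
from st import *
st()
E
```

```text
t 4.48 tcp [665.5  95.7 196.5] yaw x 97.4 z [ 0.001  0.    -1.   ] door frame (initial) [  20.9 -200.7] F [-1.1 -0.2  5.1] gap 0.4
joints [-31.  23.  28.  83. -11.  77.   5.]
to pad in tool [ 3.1 -1. ]
```

The force is 5 N at z 196.5, so the pad is about 4.5 mm down as expected. I'll press 4 mm more, move into contact with the door's back and swing about the hinge in small arcs.

Request:
jog_arm --targets '[[[0,0,0],[0,0,2],0],[[0,0,0],[0,0,2],0],[[0,0,0],[0,0,1],0],[[0,0,0],[0,0,0],0],[[0,0,0],[0,0,0],0]]'

```text
time_s: 4.9
ee_pos: [665.9, 95.2, 194.0]
orientation: [[-0.128, 0.992, 0.003], [0.992, 0.128, 0.0], [0.0, 0.003, -1.0]]
ft_force: [-3.0, -0.5, 13.8]
finger_gap: 0.5
finger_force: 6.6
```

Request:
jog_arm --targets '[[[0,0,0],[-2,0,0],0],[[0,0,0],[-2,0,0],0],[[0,0,2],[-7,0.6,0],0],[[0,0,2],[-7,0.6,0],0],[[0,0,2],[-7,0.6,0],0],[[0,0,2],[-7,0.6,0],0],[[0,0,0],[0,0,0],0],[[0,0,0],[0,0,0],0]]'

```text
time_s: 5.57
ee_pos: [670.6, 62.7, 193.9]
orientation: [[0.013, 1.0, 0.002], [1.0, -0.013, 0.0], [0.0, 0.002, -1.0]]
ft_force: [-4.8, -0.2, 15.2]
finger_gap: 0.6
finger_force: 6.5
```

```bash
python3 - <<'E'
from st import *
st()
snap('side','d2');p,d,c=snap('wrist','w2')
a=cv2.imread('pics/d2.png')[110:270,200:380]
cv2.imwrite('pics/v2.png',np.hstack([cv2.resize(a,(400,356)),cv2.resize(cv2.imread('pics/w2.png')[100:300,200:425],(400,356))]))
E
```

```text
t 5.57 tcp [670.6  62.7 193.9] yaw x 89.3 z [ 0.002  0.    -1.   ] door frame (initial) [ -12.5 -201.4] F [-4.8 -0.2 15.2] gap 0.6
joints [-30.  24.  30.  83. -12.  77.   0.]
to pad in tool [35.9 -7.1]
```

View pics/v2.png

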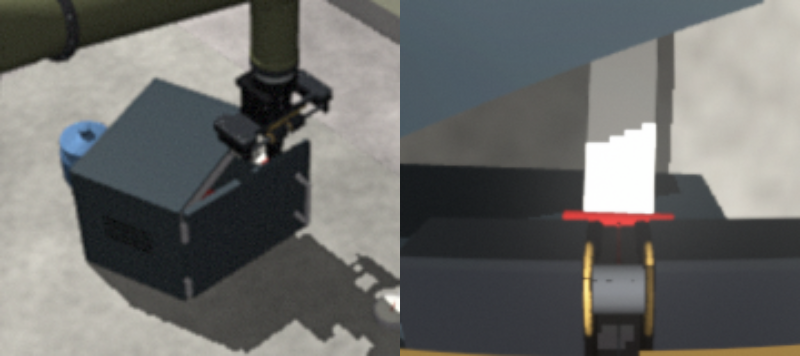

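The left half shows the door following the finger, and the right half shows the finger on the red pad with the white hook sliding out from under the top. The sideways force is small. I'll continue past 0.4, then rise to z 207 so the hook springs up and the finger still pushes on the door's back.

Request:
jog_arm --targets '[[[0,0,3],[-10.5,0.6,0],0],[[0,0,3],[-10.5,0.6,0],0],[[0,0,3],[-10.5,0.6,0],0],[[0,0,3],[-10.5,0.6,0],0],[[0,0,3],[-10.5,0.6,0],0],[[0,0,3],[-10.5,0.6,0],0],[[0,0,0],[0,0,0],0],[[0,0,0],[0,0,-6],0],[[0,0,0],[0,0,-8],0],[[0,0,0],[0,0,0],0],[[0,0,0],[0,0,0],0]]'

```text
time_s: 6.58
ee_pos: [664.9, 1.7, 204.4]
orientation: [[0.319, 0.948, 0.0], [0.948, -0.319, 0.0], [0.0, 0.0, -1.0]]
ft_force: [0.8, 0.6, -0.5]
finger_gap: 0.6
finger_force: 0.0
```

```bash
cat > door.py <<'E'
from st import *
def door(n):
    o=st();p,d,c=snap('side',n);P=cloud(d,c)
    q=(P[...,:2]-f['h']);r=np.hypot(q[...,0],q[...,1])
    m=(d>0)&(P[...,2]>195)&(P[...,2]<226)&(r>60)&(r<255)
    A=f['t'][2];loc=q@np.array([[np.cos(A),-np.sin(A)],[np.sin(A),np.cos(A)]])
    m&=(loc[...,0]<-15)
    th=np.arctan2(-loc[...,0],-loc[...,1])[m]
    print('door angle pctl',np.percentile(th,[10,30,50,70,90]).round(3),m.sum())
E
python3 -c "
from door import *
door('d3')"
```

```text
t 6.58 tcp [664.9   1.7 204.4] yaw x 71.4 z [ 0.  0. -1.] door frame (initial) [ -72.3 -187.8] F [ 0.8  0.6 -0.5] gap 0.6
joints [-28.  23.  35.  83. -13.  78. -12.]
to pad in tool [ 91.8 -31.4]
door angle pctl [0.617 0.669 0.69  0.707 0.738] 427
```

The door is at about 0.69 rad and the hook is released. I'll swing on to about square.

Request:
jog_arm --targets '[[[0,0,3.5],[-12.2,0.5,0],0],[[0,0,3.5],[-12.2,0.5,0],0],[[0,0,3.5],[-12.2,0.5,0],0],[[0,0,3.5],[-12.2,0.5,0],0],[[0,0,3.5],[-12.2,0.5,0],0],[[0,0,3.5],[-12.2,0.5,0],0],[[0,0,3.5],[-12.2,0.5,0],0],[[0,0,3.5],[-12.2,0.5,0],0],[[0,0,3.5],[-12.2,0.5,0],0],[[0,0,3.5],[-12.2,0.5,0],0],[[0,0,3.5],[-12.2,0.5,0],0],[[0,0,3.5],[-12.2,0.5,0],0],[[0,0,2.5],[-8.7,0.4,0],0],[[0,0,1.5],[-5.2,0.2,0],0],[[0,0,1],[-3.5,0,0],0],[[0,0,0.5],[-1.7,0,0],0],[[0,0,0],[0,0,0],0],[[0,0,0],[0,0,0],0]]'

```text
time_s: 8.13
ee_pos: [565.2, -123.9, 204.4]
orientation: [[0.914, 0.406, 0.0], [0.406, -0.914, 0.0], [0.0, -0.0, -1.0]]
ft_force: [0.1, 0.5, 0.0]
finger_gap: 0.8
finger_force: 0.0
```

```bash
python3 -c "
from door import *
door('d4')"
```

```text
t 8.13 tcp [ 565.2 -123.9  204.4] yaw x 24.0 z [ 0.  0. -1.] door frame (initial) [-183.8  -72.6] F [0.1 0.5 0. ] gap 0.8
joints [-31.  13.  47.  97. -10.  75. -48.]
to pad in tool [ 181.1 -163.1]
door angle pctl [1.452 1.503 1.522 1.535 1.57 ] 473
```

The door is at about 1.52 rad. I'll back off its face and rise clear.

Request:
jog_arm --targets '[[[0,0,0],[3,0,0],0],[[0,0,0],[5,0,0],0],[[0,0,0],[0,0,-15],0],[[0,0,0],[0,0,-30],0],[[0,0,0],[0,0,-30],0],[[0,0,0],[0,0,-30],0],[[0,0,0],[0,0,-20],0],[[0,0,0],[0,0,0],0],[[0,0,0],[0,0,0],0],[[0,0,0],[0,0,0],0],[[0,0,0],[0,0,0],0]]'

```text
time_s: 9.1
ee_pos: [571.8, -120.8, 328.1]
orientation: [[0.914, 0.405, -0.002], [0.405, -0.914, 0.0], [-0.002, -0.001, -1.0]]
ft_force: [-0.0, 0.2, 0.8]
finger_gap: 0.6
finger_force: 0.0
```

```bash
python3 -c "
from door import *
door('d5');snap('scene','s5')
cv2.imwrite('pics/v5.png',np.hstack([cv2.imread('pics/s5.png')[90:320,100:450],cv2.imread('pics/d5.png')[130:360,200:550]]))"
```

```text
t 9.1 tcp [ 571.8 -120.8  328.1] yaw x 23.9 z [-0.002  0.    -1.   ] door frame (initial) [-181.6  -79.6] F [-0.   0.2  0.8] gap 0.6
joints [-31.  11.  47.  84.  -8.  89. -50.]
to pad in tool [ 174.3 -162.7]
door angle pctl [1.347 1.493 1.52  1.536 1.565] 500
```

View pics/v5.png

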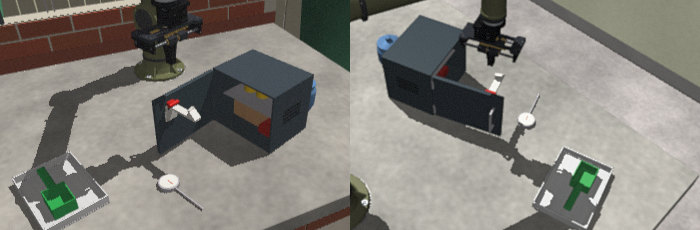

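The picture shows the door standing square with the hook visible on its back at (180,108). The jar, thermometer, scoop and tray look undisturbed, and the gripper is clear above. I'm handing in.

```bash
python3 -c "
from bench import robot
print(robot.sign_off())"
```

```text
the job is handed in; nothing more can be done
None
```

I pressed the latch hook down clear of its keeper, swung the door open to about 1.52 rad (87°), and handed the job in at about 9 s. The arm was clear of everything and the jar, thermometer, scoop and tray looked undisturbed; `sign_off()` returned no verdict.

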